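# Vent the vacuum fixture with the release rod

### The job

Vent the vacuum holding fixture: take the long push rod out of the rack, pass its end down through the guide eye above the fixture's spring-loaded vent valve, and with it press the valve cap halfway down, about 10 mm of its 20 mm travel, never all the way to its stop. Keep it half open for two seconds and finish still holding it there, with the rod in the gripper and upright in the eye, for the vent shuts when let go. Leave the short rod in the rack and the things lying about where they are.

Things in the scene. Friction and masses are not known exactly. Their poses are not given: they have to be found in the camera images.
- release_rod: the LONG push rod, 141 mm long, about 110 g, starting upright in one of the rack's two holes (either one). From the tip up: a steel shank 10 mm in diameter and 90 mm long, a steel collar 30 mm in diameter and 6 mm thick, a black round handle 20 mm in diameter and 45 mm long. Origin: centre of the shank's lower end (the tip); z points along the rod to the handle
- rod_grip (a point): point on the long rod's axis in the middle of its handle, 118 mm above the tip: the place to grip it from above, the fingertips just over the collar
- short_rod: the SHORT push rod, same handle and collar, but a shank of only 44 mm (95 mm long in all), about 90 g; upright in the rack's other hole; must stay there. Origin: centre of its tip, z up along it
- rack: grey plastic rack block fixed to the bench, 60 mm (x) by 150 mm (y) by 60 mm high, with two round holes 12 mm wide and 40 mm deep, on its y axis at 45 mm either side of the middle. A rod's tip stands 20 mm above the bench in it. Origin: centre of the underside
- fixture: vacuum fixture fixed to the bench: aluminium bed, x from -60 to 110 mm, y from -50 to 200, 24 mm high, a dark panel on it. At the origin the brass vent valve, under a dark steel bridge (plate 60 by 64 mm, 8 mm thick, top 130 mm above the bench, posts at y = -36 and 36 mm, open along x) with the guide eye in it. Origin: on the bench, right under the eye
- guide_eye (a point): centre of the upper mouth of the guide eye, a round hole 14 mm wide through the 8 mm bridge plate, with a small chamfer, 130 mm above the bench; its axis is vertical
- cap_top (a point): centre of the top face of the flat round steel cap of the vent valve's stem, 26 mm in diameter, 6 mm thick, straight under the eye. This point is 80 mm above the bench (50 mm under the eye's mouth) when the valve is shut; it goes down as it is pressed
- vent_stem (a joint): travel of the valve stem straight down in m: 0 shut, 0.020 at its stop. A spring shuts it: about 3 N to start it, 6 N at 10 mm, 9 N at the stop. Half open means 0.010, anything from 0.006 to 0.014 will do; over 0.0185 counts as driven to the stop
- tape_measure: yellow tape measure 70 by 32 by 62 mm, standing on the panel of the fixture; bystander; origin at the underside's centre
- tape_roll: roll of clear tape 84 mm across, 48 mm high, flat on the bench beyond the rack; bystander; origin at the underside's centre
- phone: phone 72 by 148 by 9 mm lying on the bench; bystander
- marker: marker pen 120 mm long, 14 mm thick, lying between the rack and the robot; bystander
- jar: small glass jar with a steel lid, 36 mm in diameter, 50 mm high, standing on the fixture's bed beside the valve; bystander
- sanding_block: cork sanding block 70 by 45 by 30 mm on the bench right of the roll of tape; bystander

How it is judged (in metres and radians):
On the way, in this order (a step that is already met when the one before it is completed fails the run):
1. the long rod is lifted out of the rack (height (world z) of release_rod above 0.07 m), for 0.1 s.
2. the long rod's end is through the guide eye (horizontal distance between release_rod and guide_eye below 0.005 m and z of release_rod in the frame of guide_eye below -0.015 m), for 0.1 s.
3. the rod keeps the valve about half open (6 to 14 mm) for two seconds (all of step 2 and value of joint vent_stem between 0.006 and 0.014 m and contact force between release_rod and the fingers above 2 N and z of release_rod in the frame of cap_top below 0.003 m), for 2 s.
At the end, for the whole second after the job is handed in: Fingers still grip the long rod (over 2 N), upright within 8 deg, tip 15 mm or more under the eye's mouth and within 5 mm of its axis, on the cap (within 3 mm), valve still at 6 to 14 mm; short rod and bystanders within 30 mm of their starts (all of step 3 and angle between release_rod's own z axis and vertical below 0.15 rad and velocity of joint vent_stem between -0.01 and 0.01 m/s and distance of each of short_rod, tape_measure, tape_roll, phone, marker, jar, sanding_block from where it was at the start of the episode below 0.03 m); the arm keeps its last pose, push and grip.
It fails at once if the valve is driven to its stop (value of joint vent_stem above 0.0185 m).
It fails at once if the short rod is taken or moved (distance of short_rod from where it was at the start of the episode above 0.03 m).
It fails at once if a bystander is pushed more than 30 mm (distance of any of tape_measure, tape_roll, phone, marker, jar, sanding_block from where it was at the start of the episode above 0.03 m).
It also fails if it takes over 54 s, if anything falls off the work surface, if the arm or the gripper's body presses on something with over 40 N, if the wrist force passes 120 N, or if a joint passes its speed limit or range.

### The arm

A 7-joint arm with a two-finger parallel gripper is mounted at the origin on the work surface. World frame = base frame: x ahead of the robot, y to its left, z up, the work surface at z = 0. Lengths are in mm, angles in degrees, forces in N, time in s.
With the tool pointing down it reaches from about 400 to 850 mm from the base axis. Payload 4.4 kg.
Tool frame: the origin (TCP) lies between the finger pads; the fingertips stand 11 mm ahead of it and the grasp point (between the pads) lies 8 mm behind it; z points along the fingers, y is the line along which they close (so a half turn about z gives the same grasp; the last joint's range is limited). The gripper opens to 94 mm and grips with 3 to 60 N. Pads are 16 mm wide; open, the fingers measure 119 mm over their backs; the gripper's body (75 mm by 177 mm) begins 78 mm behind the grasp point.
Start: joints at [72.204, 36.005, 2.206, 86.941, -1.547, 57.084, -1.146], TCP at [157.565, -630.628, 181.178] pointing down, gripper open.
Joint ranges: [-175.42, 175.42], [-21.48, 121.26], [-71.46, 75.88], [10.55, 141.38], [-63.04, 243.04], [13.31, 113.54], [-168.57, 168.57]. Speed limits (degrees/s): [147.25, 147.25, 180, 180, 180, 180, 180].

### API

Orientations are given as [roll, pitch, yaw] about the fixed x, y, z axes, in that order (R = Rz(yaw) Ry(pitch) Rx(roll)).
In Python, from rig import bot, snapshot gives the robot as it stands (bot), with the cameras as plain functions.
- The arm moves only by the shell command python3 jog.py 'ROWS' [OPENING] [FORCE]. ROWS is rows parted by semicolons, their numbers by spaces, 1 to 10 of them, each of 6 numbers: dx, dy, dz in mm, then a rotation vector rx, ry, rz in degrees; each row shifts and turns the commanded pose from where the row before left it, along the tool's axes as they then stand; what a row does not reach is not made up. A row lasts 1/10 s, in which the tool goes at most 50 mm and 8.59 degrees, less where a joint would pass 70% of its speed; a pose out of reach is approached as far as the arm can. OPENING is the opening from 0.0 (shut) to 1.0 (fully open), set as the command begins (- or left out keeps the last). The fingers move at their own pace and stop on an object; FORCE is the grip in N (left out, the last holds). Time passes only in rows, so rows that do not move let the fingers close. It prints the time, the measured TCP pose, the force, the opening and the grip force at its end.
- bot.observe(): the state, without advancing time (a new reading comes with each control period).
- snapshot(name): name is "side" or "top" or "wrist"; returns a dict with "pixels" (384x512x3 uint8, red, green, blue), "depth" (384x512 float32, mm along the optical axis (not along the pixel's ray), 0 where there is no reading), "fov_y" (degrees; the focal length in pixels is half the picture's height over the tangent of half this angle, whatever the lens; pixels are square), "cx", "cy" (the principal point, pixels), "extrinsics" (4x4, takes a point from camera to world coordinates); the wrist camera has in their place "mount" (4x4, takes a point from camera to tool coordinates, whose origin is the TCP and whose axes are the flange's). Camera axes: x right, y up, looking along -z (the intrinsics and any distortion apply to the point x, -y, -z); pixel columns grow to the right and rows downward; lengths in mm; the calibration is good to about 2 mm. The wrist camera is an equidistant fisheye: a pixel r from the principal point sees the ray r / f radians off the axis. A picture is of the moment at which its call begins: read the wrist's pose just before it.
- bot.close_job(): hands the job in; it is judged then, once.
The state is a dict: "time": time; "joint_pos": joint angles; "qd": joint speeds; "joint_efforts": joint torques, N m; "eef_pos": TCP position; "tool_rot": TCP orientation; "contact_force": force on the tool from outside, world axes, zero at the start; "ft_torque": the same for the moment, N m; "grip_width": opening from 0.0 (shut) to 1.0 (fully open); "grasp_force": force on a finger pad.
Only numpy, scipy, OpenCV 4.12 (cv2) and the standard library are available. Lean on these libraries where they do the work, as an engineer would, in place of code of your own. Each camera call takes 0.05 s, during which the arm holds its last target. There are 200 camera calls.

## Working session

There is one attempt and no reset: what is moved stays moved. The work goes in short steps, Python scripts to look and compute and a shell command to move; the robot and the scene stay as the last step left them, time stands still between calls to the robot, and variables do not carry over. Pictures are saved under pics/ and viewed, at most 10 in all, crops included, and the job is handed in when it is done.

```bash
ls; mkdir -p pics; python3 - <<'E'
from rig import bot, snapshot
import cv2,numpy as np
s=bot.observe();print({k:np.round(v,2) for k,v in s.items()})
for n in("top","side"):
    d=snapshot(n);cv2.imwrite(f"pics/{n}0.png",d["pixels"][:,:,::-1]);np.savez(f"{n}0.npz",**d)
    print(n,d["fov_y"],d["cx"],d["cy"],np.round(d["extrinsics"],3).tolist(),[k for k in d])
E
```

```text
jog.py
pics
rig.py
{'time': np.float64(0.0), 'joint_pos': array([72.2 , 36.06,  2.2 , 86.99, -1.55, 57.08, -1.15]), 'qd': array([-0.01,  0.  ,  0.  , -0.05, -0.04,  0.05,  0.02]), 'joint_efforts': array([-0.000e+00, -5.497e+01,  1.140e+00, -1.866e+01, -5.000e-02,
        2.000e-02,  0.000e+00]), 'eef_pos': array([ 157.36, -629.93,  180.29]), 'tool_rot': array([-179.89,    0.  ,   14.03]), 'contact_force': array([ 0.38, -0.13, -0.2 ]), 'ft_torque': array([-0.03, -0.01, -0.01]), 'grasp_force': np.float64(0.0), 'grip_width': np.float64(1.0)}
top 45.18544556046707 258.69600720093814 197.25421438463772 [[0.012, 0.988, -0.151, 238.623], [-1.0, 0.012, 0.003, -75.36], [0.005, 0.151, 0.989, 1676.153], [0.0, 0.0, 0.0, 1.0]] ['pixels', 'depth', 'fov_y', 'cx', 'cy', 'extrinsics']
side 48.42722751465961 257.2208764209476 190.1274173216854 [[-0.999, 0.007, -0.035, 455.514], [-0.029, -0.741, 0.671, 687.899], [-0.021, 0.672, 0.741, 956.246], [0.0, 0.0, 0.0, 1.0]] ['pixels', 'depth', 'fov_y', 'cx', 'cy', 'extrinsics']
```

View pics/top0.png

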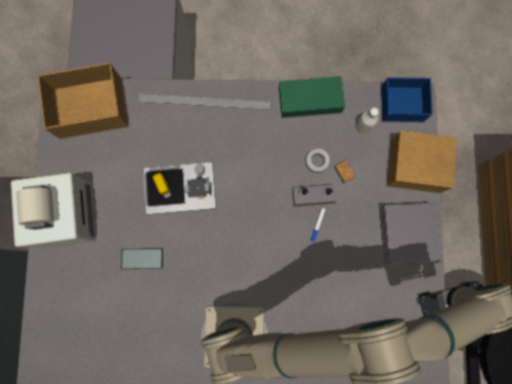

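View pics/side0.png

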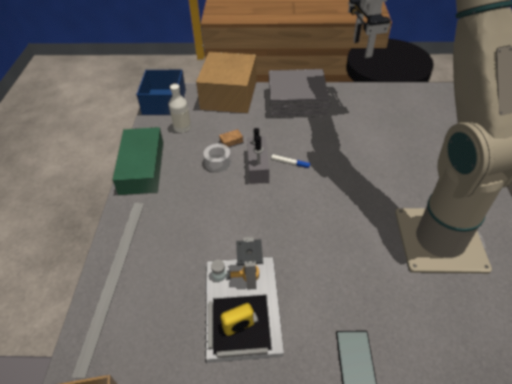

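The top view shows the rack at about (315,195) with rods at about (304,191) and (330,189), and the fixture at (180,188) with the bridge near (200,183). In the side view the rack is near (257,160) and the bridge near (249,250). Next I measure with depth.

```bash
cat > h.py <<'E'
import numpy as np
def cloud(d):
    p=d["depth"].astype(float);H,W=p.shape;f=H/2/np.tan(np.radians(float(d["fov_y"]))/2)
    v,u=np.mgrid[:H,:W];X=(u-d["cx"])/f*p;Y=-(v-d["cy"])/f*p
    E=d["extrinsics"];P=np.stack([X,Y,-p],-1)@E[:3,:3].T+E[:3,3];P[p<=0]=np.nan;return P
E
python3 - <<'E'
import numpy as np,cv2
from h import cloud
for n in("top","side"):
    d=np.load(n+"0.npz");P=cloud(d);z=P[...,2]
    B=((290,340,180,210),(185,218,160,200)) if n=="top" else ((240,275,125,190),(230,270,230,285))
    for (u0,u1,v0,v1) in B:
        print(n,(u0,v0));Q=P[v0:v1,u0:u1].reshape(-1,3)
        for lo,hi in((50,70),(70,105),(105,122),(122,140),(140,175)):
            q=Q[(Q[:,2]>lo)&(Q[:,2]<hi)]
            if len(q):print(lo,hi,len(q),np.round(np.median(q,0),1),np.round(q.min(0)),np.round(q.max(0)))
d=np.load("top0.npz");P=cloud(d);print(np.round(P[180:204:2,296:338:3,2]))
a=[cv2.resize(np.load("top0.npz")["pixels"][150:220,140:360,::-1],None,fx=3.6,fy=3.6,interpolation=2),
 cv2.resize(np.load("side0.npz")["pixels"][120:290,190:300,::-1],None,fx=2,fy=2,interpolation=2)]
c=np.zeros((600,800,3),np.uint8);c[:252,:792]=a[0];c[255:595,:220]=a[1];cv2.imwrite("pics/crop0.png",c)
E
```

```text
top (290, 180)
50 70 596 [ 494.3 -280.    59.1] [ 463. -355.   50.] [ 534. -202.   70.]
70 105 26 [ 495.7 -314.2   75.7] [ 479. -335.   70.] [ 522. -215.  101.]
105 122 52 [ 498.3 -314.4  114.9] [ 481. -333.  106.] [ 513. -219.  121.]
122 140 9 [ 486.8 -229.7  126.7] [ 485. -327.  123.] [ 497. -223.  139.]
140 175 32 [ 493.2 -232.9  159.8] [ 485. -241.  144.] [ 504. -224.  167.]
top (185, 160)
50 70 28 [569.9 123.7  64.7] [485.  92.  51.] [597. 150.  70.]
70 105 73 [578.7 135.6  74.7] [490.  92.  70.] [596. 170. 105.]
105 122 8 [503.8 108.6 118.7] [479.  91. 108.] [530. 169. 121.]
122 140 357 [504.3 132.7 129.5] [473.  92. 122.] [536. 171. 139.]
side (240, 125)
50 70 531 [ 501.2 -252.4   60.2] [ 465. -355.   50.] [ 537. -199.   70.]
70 105 43 [ 500.5 -233.2   89.3] [ 495. -323.   71.] [ 516. -226.  105.]
105 122 78 [ 502.7 -236.6  114.6] [ 483. -334.  105.] [ 512. -220.  121.]
122 140 37 [ 496.8 -227.6  131.6] [ 488. -234.  122.] [ 506. -222.  140.]
140 175 58 [ 496.4 -228.1  156.9] [ 488. -240.  140.] [ 505. -222.  164.]
side (230, 230)
50 70 51 [503.7 170.4  59.8] [492.  97.  50.] 
[... 388 characters left out ...]
.  -3.  -5.  -1.  -4.   1.  -4.  -2.  -4.]
 [  2.   5.   8.  -1.   2.  -0.  64.  61.  62.  58.  58.  55.  63.   3.]
 [ 56.  59.  54. 160.  58.  57.  61.  60.  63.  60.  59. 111.  55.  -6.]
 [ 62.  60. 154. 162.  62.  56.  59.  62.  61.  62.  67. 119. 109.  59.]
 [ 70.  59. 158. 158.  56.  61.  61.  58.  54.  61.  96. 116.  61.  nan]
 [ 63.  51. 130. 138.  54.  60.  57.  57.  58.  52.  86.  97.  56.  59.]
 [ 57.  62. 118. 114.  61.  56.  62.  58.  55.  63.  74.  69.  60.  61.]
 [ 64.  61.  62.  56.  63.  63.  57.  59.  61.  61.  64.  57.  62.  62.]
 [ 55.  58.  61.  65.  58.  53.  nan  59.  57.  59.  56.  57.  59.  54.]
 [ 61.  57.  58.  57.  56.  57.  62.  61.  59.  56.  53.  45.  37.  -5.]]
```

View pics/crop0.png

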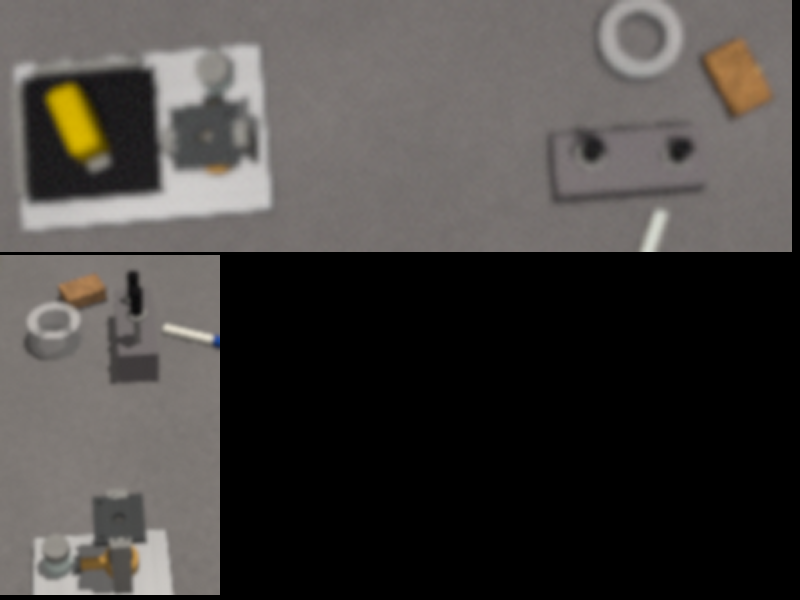

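Both views agree: the long rod stands in the left hole at about (495,-231), with its top at about 161 as it should be. The short rod is at about (497,-322) with its top at 115, and the eye is near (506,132) at z 130. I move above the long rod for a wrist view.

```bash
python3 jog.py '20 -14 -20 0 0 0;28 -20 -20 0 0 0;28 -20 -20 0 0 0;28 -20 -20 0 0 0;28 -20 0 0 0 0;28 -20 0 0 0 0;28 -20 0 0 0 0;28 -20 0 0 0 0;28 -20 0 0 0 0;28 -20 0 0 0 0' 1.0; python3 jog.py '28 -20 0 0 0 0;28 -20 0 0 0 0;28 -20 0 0 0 0;28 -20 0 0 0 0;20 -15 0 0 0 0;15 -15 0 0 0 0;0 0 0 0 0 0;0 0 0 0 0 0'
python3 - <<'E'
from rig import bot, snapshot
import cv2,numpy as np
s=bot.observe();print(s["eef_pos"],s["tool_rot"],s["joint_pos"])
d=snapshot("wrist");cv2.imwrite("pics/w1.png",d["pixels"][:,:,::-1]);np.savez("w1.npz",**d,eef=s["eef_pos"],rot=s["tool_rot"])
print(d["fov_y"],d["cx"],d["cy"],np.round(d["mount"],3).tolist())
E
```

```text
time: 1.1
eef_pos: [374.9, -375.1, 260.9]
tool_rot: [-180.0, 0.0, 14.0]
contact_force: [-0.1, -0.8, -0.4]
grip_width: 1.0
grasp_force: 0.0
time: 1.9
eef_pos: [489.8, -234.6, 260.9]
tool_rot: [180.0, 0.1, 14.1]
contact_force: [-0.6, -1.0, -0.8]
grip_width: 0.999
grasp_force: 0.0
[ 489.80375177 -234.57196261  260.8840294 ] [1.79992105e+02 6.65012733e-02 1.40514540e+01] [ 24.8339687   22.36719599  -3.20873631  97.82964276   1.46338551
  59.89212759 -54.81761101]
65.70646984690485 253.61985424674015 186.79156766405 [[-0.0, 0.959, 0.284, 83.09], [1.0, 0.0, -0.0, -1.005], [-0.0, 0.284, -0.959, -203.824], [0.0, 0.0, 0.0, 1.0]]
```

View pics/w1.png

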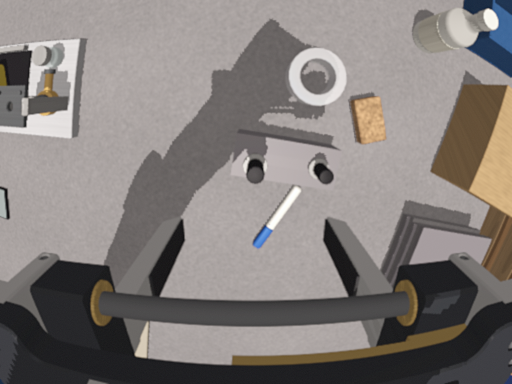

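The wrist view shows the long rod's handle at about (256,170) and the short rod at (322,174), with the fingers either side at (175,240) and (345,240). The eye is out on the left near (10,105). I'll measure both.

```bash
cat >> h.py <<'E'
from scipy.spatial.transform import Rotation as R
def wrist(d):
    H,W=d["depth"].shape;f=H/2/np.tan(np.radians(float(d["fov_y"]))/2)
    v,u=np.mgrid[:H,:W];x=u-d["cx"];y=v-d["cy"];r=np.hypot(x,y)+1e-9;t=r/f
    ray=np.stack([np.tan(t)*x/r,-np.tan(t)*y/r,-np.ones_like(r)],-1)
    M=d["mount"];Rt=R.from_euler("xyz",d["rot"],degrees=True).as_matrix()
    T=lambda p:(p@M[:3,:3].T+M[:3,3])@Rt.T+d["eef"]
    return T(ray*d["depth"].astype(float)[...,None]),T(np.zeros(3)),(ray@M[:3,:3].T)@Rt.T
def plane(o,r,z): return o+r*((z-o[2])/r[...,2])[...,None]
E
python3 - <<'E'
import numpy as np,cv2
from h import *
d=np.load("w1.npz");P,o,r=wrist(d);g=cv2.cvtColor(d["pixels"],cv2.COLOR_RGB2GRAY)
print("cam",o)
for nm,(u0,u1,v0,v1),zt in(("long",(235,280,150,192),161),("short",(305,345,150,192),115)):
    q=P[v0:v1,u0:u1].reshape(-1,3)
    m=(abs(q[:,2]-zt)<5);c=q[m];print(nm,m.sum(),c.mean(0),c.min(0),c.max(0))
    Pl=plane(o,r,zt)[v0:v1,u0:u1].reshape(-1,3)[m]
    (cx,cy),rad=cv2.minEnclosingCircle(Pl[:,:2].astype(np.float32));print(" plane circle",cx,cy,rad,Pl.mean(0))
    q2=q[(q[:,2]>zt-60)&(q[:,2]<zt+5)];print(np.round([[np.median(q2[abs(q2[:,2]-z)<4],0)] for z in range(zt-40,zt+5,10)]).tolist())
E
```

```text
cam [ 570.38616152 -213.33848549  464.6115207 ]
long 270 [ 496.66640787 -233.05414494  160.93588436] [ 486.60164416 -242.82315076  156.47835236] [ 505.685964   -223.68464228  163.53851859]
 plane circle 496.5654296875 -233.0931854248047 10.027705192565918 [ 496.67748119 -233.0504833   161.        ]
[[[504.0, -231.0, 118.0]], [[504.0, -230.0, 131.0]], [[504.0, -231.0, 142.0]], [[504.0, -230.0, 151.0]], [[497.0, -233.0, 161.0]]]
short 179 [ 504.30396662 -322.06802411  114.84148966] [ 495.00754027 -332.10883273  110.10200971] [ 513.08223012 -313.14015502  117.23314086]
 plane circle 504.0468444824219 -322.0000915527344 9.85348892211914 [ 504.33125981 -322.02416548  115.        ]
[[[509.0, -316.0, 72.0]], [[509.0, -316.0, 85.0]], [[509.0, -315.0, 95.0]], [[508.0, -315.0, 105.0]], [[504.0, -322.0, 115.0]]]
```

The handle circle has radius 10.0 and the rods are 89 mm apart, both as specified. I descend, grip and lift.

```bash
python3 jog.py '7 0 5 0 0 0;0 0 25 0 0 0;0 0 25 0 0 0;0 0 25 0 0 0;0 0 20 0 0 0;0 0 15 0 0 0;0 0 9 0 0 0;0 0 5 0 0 0;0 0 0 0 0 0;0 0 0 0 0 0' 1.0; python3 jog.py '0 0 0 0 0 0;0 0 0 0 0 0;0 0 0 0 0 0;0 0 0 0 0 0;0 0 0 0 0 0;0 0 0 0 0 0;0 0 0 0 0 0;0 0 0 0 0 0' 0.0 45
```

```text
time: 2.95
eef_pos: [497.7, -232.9, 132.7]
tool_rot: [180.0, -0.1, 14.0]
contact_force: [1.5, 0.7, -0.1]
grip_width: 1.004
grasp_force: 0.0
time: 3.75
eef_pos: [497.2, -232.5, 132.2]
tool_rot: [180.0, 0.0, 14.0]
contact_force: [0.0, -0.4, -0.1]
grip_width: 0.355
grasp_force: 0.0
```

```bash
python3 jog.py '0 0 0 0 0 0;0 0 0 0 0 0;0 0 0 0 0 0;0 0 0 0 0 0;0 0 0 0 0 0;0 0 0 0 0 0' 0.0 45
```

```text
time: 4.35
eef_pos: [497.2, -232.5, 132.2]
tool_rot: [180.0, -0.0, 14.0]
contact_force: [0.7, 0.8, -0.2]
grip_width: 0.19
grasp_force: 45.0
```

Gripped at about 18–20 mm. I lift straight up by 150.

```bash
python3 jog.py '0 0 -5 0 0 0;0 0 -10 0 0 0;0 0 -15 0 0 0;0 0 -20 0 0 0;0 0 -20 0 0 0;0 0 -25 0 0 0;0 0 -25 0 0 0;0 0 -20 0 0 0;0 0 -10 0 0 0;0 0 0 0 0 0'
```

```text
time: 5.35
eef_pos: [498.0, -232.7, 283.8]
tool_rot: [179.9, -0.1, 14.0]
contact_force: [-0.5, 0.2, -1.3]
grip_width: 0.188
grasp_force: 45.0
```

```bash
python3 jog.py '2 -15 0 0 0 0;4 -35 0 0 0 0;4 -40 0 0 0 0;4 -40 0 0 0 0;4 -40 0 0 0 0;4 -40 0 0 0 0;4 -40 0 0 0 0;4 -40 0 0 0 0;4 -40 0 0 0 0;2 -22 0 0 0 0'; python3 jog.py '0 0 0 0 0 0;0 0 0 0 0 0;0 0 0 0 0 0;0 0 0 0 0 0'
python3 - <<'E'
from rig import bot, snapshot
import cv2,numpy as np
s=bot.observe();print(s["eef_pos"],s["tool_rot"],s["joint_pos"])
d=snapshot("wrist");cv2.imwrite("pics/w2.png",d["pixels"][:,:,::-1]);np.savez("w2.npz",**d,eef=s["eef_pos"],rot=s["tool_rot"])
d=snapshot("side");np.savez("s2.npz",**d)
E
```

```text
time: 6.35
eef_pos: [444.0, 122.2, 281.1]
tool_rot: [-179.9, 0.1, 14.3]
contact_force: [-0.5, 0.5, -1.1]
grip_width: 0.183
grasp_force: 45.0
time: 6.75
eef_pos: [446.7, 116.5, 281.9]
tool_rot: [180.0, 0.0, 13.9]
contact_force: [-0.5, 0.5, -1.7]
grip_width: 0.187
grasp_force: 45.0
[446.71973159 116.4780191  281.85867907] [1.79974069e+02 4.51186662e-02 1.38935572e+01] [ -8.22402435  14.18042304 -12.5216099  106.96502446   3.56635764
  59.2753253  -98.30841898]
```

View pics/w2.png

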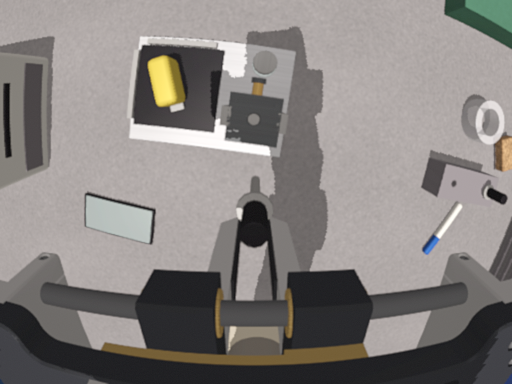

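The wrist view shows the eye at about (254,119) in the dark plate, and the rod in the fingers with its shank tip at about (255,183). I'll measure both in this frame.

```bash
python3 - <<'E'
import numpy as np,cv2
from h import *
d=np.load("w2.npz");P,o,r=wrist(d);g=cv2.cvtColor(d["pixels"],cv2.COLOR_RGB2GRAY)
np.set_printoptions(linewidth=250)
print(g[109:130,242:268]);
print(g[174:204:2,243:270])
print("depth z tip",np.round(P[176:206:2,255,2]))
pl=plane(o,r,130.)
m=(abs(P[...,2]-130)<6)&(np.arange(512)[None]>215)&(np.arange(512)[None]<300);m[150:]=0
q=pl[m];print("plate",m.sum(),cv2.minAreaRect(q[:,:2].astype(np.float32)),np.median(P[m],0))
c=cv2.resize(d["pixels"][85:215,205:305,::-1],None,fx=4.5,fy=4.5,interpolation=2);cv2.imwrite("pics/w2c.png",c)
E
```

```text
[[ 76  76  76  75  76  76  77  74  75  75  74  75  75  74  75  75  76  74  74  75  75  75  74  75  76  75]
 [ 75  75  75  75  75  75  77  76  76  76  76  76  75  76  74  75  75  77  74  74  75  76  75  75  74  75]
 [ 76  75  75  75  75  75  75  75  75  75  74  73  74  75  76  77  75  76  75  75  74  74  75  75  74  74]
 [ 75  76  75  76  75  74  75  75  72  72  71  70  70  72  71  73  74  76  76  74  75  75  74  75  75  76]
 [ 74  75  74  75  75  74  74  71  69  76  87  90  89  83  74  70  71  74  75  74  74  75  75  75  75  75]
 [ 76  75  74  74  75  74  71  77  92 108 122 127 125 117 102  82  69  70  73  75  74  75  73  75  75  75]
 [ 75  76  76  76  78  75  79 101 123 130 134 134 134 131 126 113  86  70  70  75  74  74  74  74  74  74]
 [ 76  76  75  77  78  77  98 124 135 134 134 133 133 133 134 129 113  78  69  73  73  73  73  73  73  73]
 [ 76  75  75  75  72  79 113 132 135 134 134 133 133 134 134 135 128  94  70  72  73  73  74  73  72  73]
 [ 75  75  76  74  70  81 120 133 135 133 134 134 133 133 134 135 132 104  73  71  75  74  73  73  73  73]
 [ 75  75  74  74  69  80 121 
[... 2354 characters left out ...]
1 175 177 170]
 [115 120 124 126 126 125 126 128 128 127 127 126 126 125 125 127 126 126 127 125 122 116 111 113 136 160 135]
 [124 127 127 127 126 126 125 126 128 129 127 127 128 128 126 127 127 126 126 127 126 127 126 124 120 118 107]
 [127 127 128 127 126 126 120 107  98  89  76  74  85  89  95 106 113 121 126 127 128 127 127 128 128 123 113]
 [128 129 124 105  72  55  42  28  23  21  17  17  20  21  20  26  33  46  75 105 121 127 127 127 127 128 126]]
depth z tip [176. 185. 193. 201. 208. 214. 220. 227. 264. 267. 266. 267. 270. 274. 279.]
plate 2850 ((505.9634704589844, 132.210205078125), (60.93476104736328, 80.33123016357422), 5.7476887702941895) [506.04461503 132.03266647 130.30246748]
```

View pics/w2c.png

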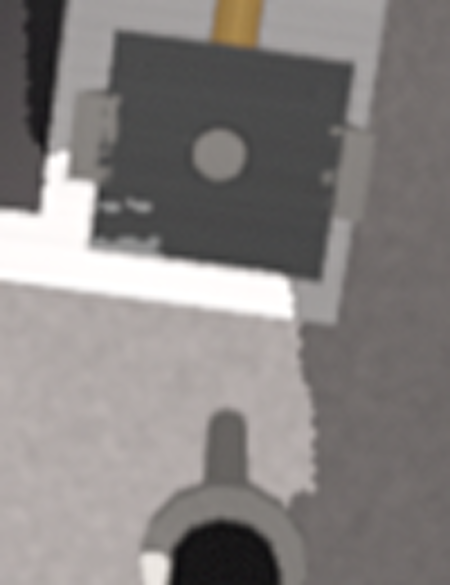

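```bash
cat > m.py <<'E'
import numpy as np
from h import *
def rod(d,tip_z,u0=243,u1=270,v0=160,v1=192,bg=None):
    P,o,r=wrist(d)
    return P,o,r
E
python3 - <<'E'
import numpy as np,cv2
from h import *
from scipy.ndimage import map_coordinates as mc
d=np.load("w2.npz");P,o,r=wrist(d);g=cv2.cvtColor(d["pixels"],cv2.COLOR_RGB2GRAY).astype(float)
s=(g[105:135,238:272]>104).astype(np.uint8);n,l,st,ce=cv2.connectedComponentsWithStats(s);k=1+st[1:,4].argmax();c=ce[k]+[238,105]
def W(u,v,z):
    rr=np.array([mc(r[...,i],[[v],[u]],order=1)[0] for i in range(3)]);return o+rr*(z-o[2])/rr[2]
eye=W(*c,126.);print("eye",c,st[k],eye, "diam",np.hypot(*(W(c[0]-st[k][2]/2,c[1],130.)-W(c[0]+st[k][2]/2,c[1],130.))[:2]))
eef=d["eef"];Rt=R.from_euler("xyz",d["rot"],degrees=True).as_matrix()
T=lambda p:(p-eef)@Rt
tz=eef[2]-132.2+20
col=g[168:186,255:257].mean(1);print(np.round(col))
th=(col[0]+col[-1])/2;i=np.argmax(col<th);v=168+i-1+(col[i-1]-th)/(col[i-1]-col[i])
print("tip z",tz,"front edge tool",T(W(255.1,v,tz)),v)
for row in(180,184,188):
    q=g[row,243:269];a=np.where(q<135)[0]+243
    uL=a[0]-1+(q[a[0]-244]-135)/(q[a[0]-244]-q[a[0]-243]);uR=a[-1]+(135-q[a[-1]-243])/(q[a[-1]-242]-q[a[-1]-243])
    u=(uL+uR)/2
    # ray plane with tool x=0
    ot=T(o);rr=np.array([mc(r[...,i],[[row],[u]],order=1)[0] for i in range(3)])@Rt
    p=ot+rr*(-ot[0]/rr[0]);print(row,uL,uR,"axis tool",p)
print("eye in tool",T(eye), "tcp",eef)
E
```

```text
eye [253.15151515 118.91919192] [10  9 11 11 99] [505.96472128 132.66422373 126.        ] diam 13.068451644003241
[174. 175. 174. 175. 176. 176. 172. 154. 120. 100.  98. 100. 100. 100.
 100. 100. 100. 101.]
tip z 169.6586790698907 front edge tool [  2.33457689   0.62219176 112.19848946] 175.49253731343285
180 250.53846153846155 259.35555555555555 axis tool [  0.           0.41239    101.93290787]
184 250.22222222222223 259.3469387755102 axis tool [ 0.          0.18038654 86.44338374]
188 249.97222222222223 259.6 axis tool [ 0.          0.12837679 72.34458404]
eye in tool [ 61.52101627  -1.55732812 155.80959262] tcp [446.71973159 116.4780191  281.85867907]
```

The eye's diameter (13 mm) and height agree with the given values. In tool axes the tip has to go about +63 in x (62–64) and −2 in y. I move above the eye with the tip at about 140 and check.

```bash
python3 jog.py '8 0 0 0 0 0;15 -1 0 0 0 0;18 -1 0 0 0 0;14 0 0 0 0 0;8 0 10 0 0 0;0 0 10 0 0 0;0 0 9 0 0 0;0 0 0 0 0 0;0 0 0 0 0 0;0 0 0 0 0 0'
python3 - <<'E'
from rig import bot, snapshot
import cv2,numpy as np
s=bot.observe();print(s["eef_pos"],s["tool_rot"],s["contact_force"])
d=snapshot("wrist");np.savez("w3.npz",**d,eef=s["eef_pos"],rot=s["tool_rot"])
e=snapshot("side");np.savez("s3.npz",**e)
f=snapshot("top");np.savez("t3.npz",**f)
a=cv2.resize(d["pixels"][110:250,195:315,::-1],None,fx=4,fy=4,interpolation=2)
b=cv2.resize(e["pixels"][195:285,220:280,::-1],None,fx=5,fy=5,interpolation=2)
c=np.zeros((565,785,3),np.uint8);c[:a.shape[0],:a.shape[1]]=a;c[:b.shape[0],482:482+b.shape[1]]=b;cv2.imwrite("pics/w3.png",c)
E
```

```text
time: 7.85
eef_pos: [507.5, 135.0, 253.6]
tool_rot: [180.0, -0.0, 14.0]
contact_force: [-0.2, -0.1, -1.5]
grip_width: 0.187
grasp_force: 45.0
[507.45917007 135.01399839 253.62154359] [ 1.79998571e+02 -4.30329310e-02  1.40245542e+01] [-0.1708357  -0.09123028 -1.47614023]
```

View pics/w3.png

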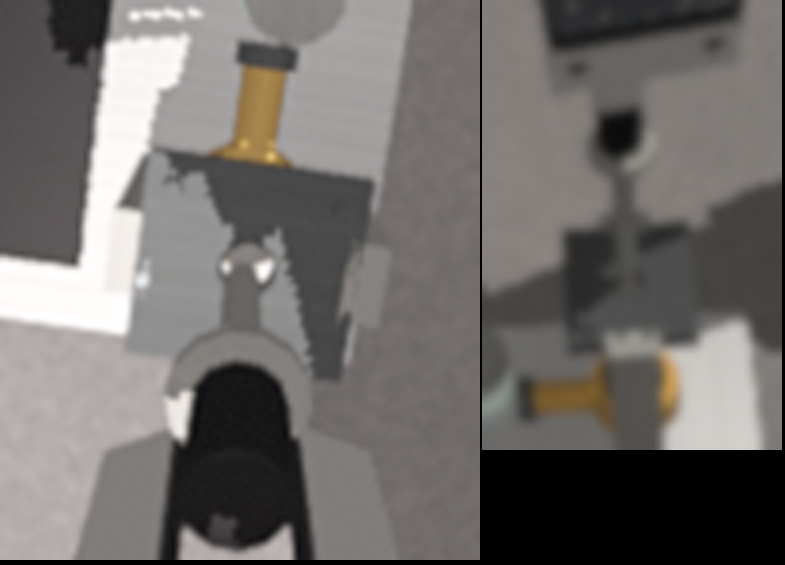

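In the wrist crop the eye ring centres at crop (246,267), i.e. px (256.5,177), and the shank at crop x≈241, i.e. px 255.2. So the tip is about 1 mm to the left, which matches the 1 mm y overshoot in the pose. The side crop shows the shank over the eye. I'll check x numerically.

```bash
python3 - <<'E'
import numpy as np,cv2
from h import *
np.set_printoptions(linewidth=250)
d=np.load("w3.npz");P,o,r=wrist(d);g=cv2.cvtColor(d["pixels"],cv2.COLOR_RGB2GRAY)
print(g[164:192,244:270])
Rt=R.from_euler("xyz",d["rot"],degrees=True).as_matrix()
for v in range(168,186,1):print(v,[np.round((plane(o,r,z)[v,256]-d["eef"])@Rt,1)[0] for z in(130.,141.)],end=" ")
print("\n y",[(u,np.round([((plane(o,r,z)[178,u]-d["eef"])@Rt)[1] for z in (130.,141.)],1)) for u in(249,252,255,258,262)])
E
```

```text
[[147 148 147 149 147 131  93  72  73  73  75  75  76  75  75  76  75  75  76  76  75  76  77  75  75  74]
 [147 147 147 148 149 142 109  90  86  77  73  73  76  75  76  75  75  75  74  75  76  74  75  76  75  76]
 [149 147 148 147 148 147 135 131 126  94  75  74  74  75  74  73  74  73  72  75  84  79  74  75  76  75]
 [147 148 148 148 148 149 148 150 142 102  75  74  75  74  74  74  73  71  70  86 112  91  73  73  73  73]
 [147 148 149 148 148 149 150 151 144 104  74  73  74  74  73  73  75  85  88 103 130  99  73  73  74  74]
 [147 148 149 149 149 149 150 151 142 101  72  69  72  73  71  68  87 121 130 134 138 101  74  73  75  74]
 [148 148 148 147 147 148 149 146 120  84  71  78  85  86  81  71  89 136 148 148 143 109  77  74  73  74]
 [149 149 148 148 148 148 150 141 104  85  95 111 119 119 115  97  95 128 145 150 148 130  93  73  74  74]
 [149 149 149 149 149 150 145 128 106 112 121 130 133 132 131 122 115 118 131 143 148 141 100  73  73  73]
 [149 149 149 149 149 146 129 112 117 128 131 132 133 132 131 129 124 119 121 132 144 137  96  72  72  73]
 [148 149 149 149 147 139 124 
[... 2059 characters left out ...]
np.float64(3.5), np.float64(6.2)] 173 [np.float64(2.3), np.float64(5.0)] 174 [np.float64(1.2), np.float64(3.9)] 175 [np.float64(-0.0), np.float64(2.8)] 176 [np.float64(-1.2), np.float64(1.7)] 177 [np.float64(-2.4), np.float64(0.5)] 178 [np.float64(-3.5), np.float64(-0.6)] 179 [np.float64(-4.7), np.float64(-1.8)] 180 [np.float64(-5.9), np.float64(-2.9)] 181 [np.float64(-7.1), np.float64(-4.0)] 182 [np.float64(-8.3), np.float64(-5.2)] 183 [np.float64(-9.4), np.float64(-6.3)] 184 [np.float64(-10.6), np.float64(-7.5)] 185 [np.float64(-11.8), np.float64(-8.6)] 
 y [(249, array([-6.3, -6.1])), (252, array([-2.8, -2.8])), (255, array([0.6, 0.5])), (258, array([4. , 3.8])), (262, array([8.5, 8.2]))]
```

In x the tip (−2.2…−2.7) and the eye (about −2) agree. In y the eye is +1.4 from the tip. I correct this and descend gently through the eye.

```bash
python3 jog.py '0 1.3 0 0 0 0;0 0 0 0 0 0;0 0 3 0 0 0;0 0 3 0 0 0;0 0 3 0 0 0;0 0 3 0 0 0;0 0 3 0 0 0;0 0 3 0 0 0;0 0 0 0 0 0;0 0 0 0 0 0'
```

```text
time: 9.0
eef_pos: [507.8, 133.7, 235.1]
tool_rot: [180.0, 0.0, 14.0]
contact_force: [-0.4, 0.1, -0.3]
grip_width: 0.194
grasp_force: 45.0
```

No contact force, so the tip is in the eye at z about 123. I continue to just above the cap.

```bash
python3 jog.py '0 0 4 0 0 0;0 0 4 0 0 0;0 0 5 0 0 0;0 0 5 0 0 0;0 0 5 0 0 0;0 0 5 0 0 0;0 0 4 0 0 0;0 0 4 0 0 0;0 0 0 0 0 0;0 0 0 0 0 0'
```

```text
time: 10.0
eef_pos: [507.8, 133.7, 199.2]
tool_rot: [-180.0, -0.0, 14.0]
contact_force: [-0.6, 0.1, -1.1]
grip_width: 0.189
grasp_force: 45.0
```

```bash
for i in 1; do python3 jog.py '0 0 2 0 0 0;0 0 2 0 0 0;0 0 1 0 0 0;0 0 0 0 0 0;0 0 0 0 0 0'; done; python3 jog.py '0 0 1 0 0 0;0 0 0 0 0 0;0 0 0 0 0 0'; python3 jog.py '0 0 1 0 0 0;0 0 0 0 0 0;0 0 0 0 0 0'; python3 jog.py '0 0 1 0 0 0;0 0 0 0 0 0;0 0 0 0 0 0';python3 jog.py '0 0 1 0 0 0;0 0 0 0 0 0;0 0 0 0 0 0'
```

```text
time: 10.5
eef_pos: [507.8, 133.7, 194.2]
tool_rot: [-180.0, -0.0, 14.0]
contact_force: [1.1, 0.9, -1.4]
grip_width: 0.184
grasp_force: 45.0
time: 10.8
eef_pos: [507.8, 133.7, 193.2]
tool_rot: [-180.0, 0.0, 14.0]
contact_force: [-0.1, 0.4, -1.6]
grip_width: 0.19
grasp_force: 45.0
time: 11.1
eef_pos: [507.8, 133.7, 192.2]
tool_rot: [180.0, -0.0, 14.0]
contact_force: [-0.0, -0.1, -2.1]
grip_width: 0.19
grasp_force: 45.0
time: 11.4
eef_pos: [508.0, 133.8, 191.4]
tool_rot: [-180.0, -0.0, 14.0]
contact_force: [-0.2, -0.5, 1.8]
grip_width: 0.184
grasp_force: 45.0
time: 11.7
eef_pos: [507.8, 133.8, 190.3]
tool_rot: [180.0, -0.0, 14.0]
contact_force: [-0.4, -0.1, 1.6]
grip_width: 0.191
grasp_force: 45.0
```

Contact came at TCP z about 192, as predicted (cap at 80), with a force step of about 3 N. I press a further 8 mm or so.

```bash
python3 jog.py '0 0 1 0 0 0;0 0 1 0 0 0;0 0 1 0 0 0;0 0 1 0 0 0;0 0 1 0 0 0;0 0 1 0 0 0;0 0 1 0 0 0;0 0 1.4 0 0 0;0 0 0 0 0 0;0 0 0 0 0 0'; python3 - <<'E'
from rig import bot, snapshot
import cv2,numpy as np
print(np.mean([bot.observe()["contact_force"] for _ in range(3)],0))
from h import *
s=bot.observe();d=snapshot("wrist");d.update(eef=s["eef_pos"],rot=s["tool_rot"])
e=snapshot("side")
a=cv2.resize(d["pixels"][60:250,190:320,::-1],None,fx=3,fy=3,interpolation=2)
b=cv2.resize(e["pixels"][195:285,220:280,::-1],None,fx=6,fy=6,interpolation=2)
c=np.zeros((570,755,3),np.uint8);c[:a.shape[0],:a.shape[1]]=a;c[:b.shape[0],392:392+b.shape[1]]=b;cv2.imwrite("pics/w4.png",c)
E
```

```text
time: 12.7
eef_pos: [507.9, 133.8, 181.9]
tool_rot: [-180.0, -0.0, 14.0]
contact_force: [-0.8, 0.1, 4.7]
grip_width: 0.185
grasp_force: 45.0
[-0.82731318  0.0696027   4.73419186]
```

View pics/w4.png

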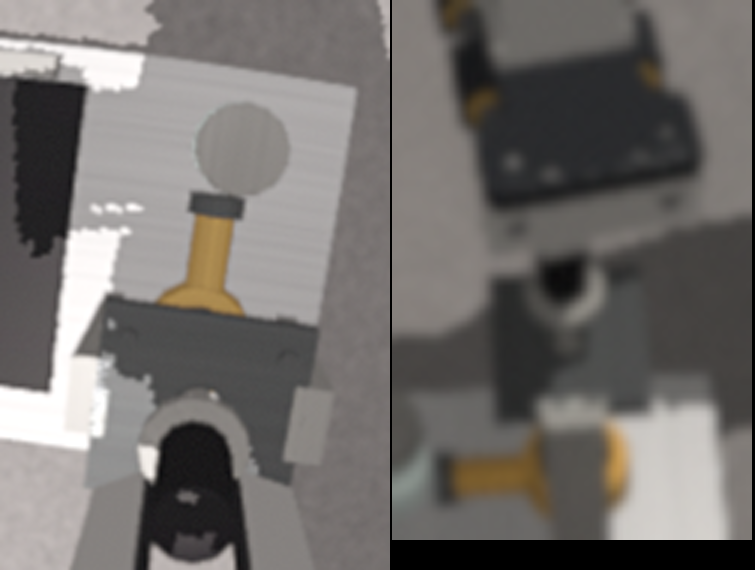

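The pictures show the rod upright in the eye (wrist crop about (200,400), side crop about (568,330)), with the collar above the plate and the jar in place. The force of about 6 N over the baseline means roughly 10 mm open. I hold for over two seconds and hand in.

```bash
H='0 0 0 0 0 0;0 0 0 0 0 0;0 0 0 0 0 0;0 0 0 0 0 0;0 0 0 0 0 0;0 0 0 0 0 0;0 0 0 0 0 0;0 0 0 0 0 0;0 0 0 0 0 0;0 0 0 0 0 0' ; echo; python3 jog.py '0 0 0 0 0 0;0 0 0 0 0 0;0 0 0 0 0 0;0 0 0 0 0 0;0 0 0 0 0 0;0 0 0 0 0 0;0 0 0 0 0 0;0 0 0 0 0 0;0 0 0 0 0 0;0 0 0 0 0 0' >/dev/null; python3 jog.py '0 0 0 0 0 0;0 0 0 0 0 0;0 0 0 0 0 0;0 0 0 0 0 0;0 0 0 0 0 0;0 0 0 0 0 0;0 0 0 0 0 0;0 0 0 0 0 0;0 0 0 0 0 0;0 0 0 0 0 0' >/dev/null; python3 jog.py '0 0 0 0 0 0;0 0 0 0 0 0;0 0 0 0 0 0;0 0 0 0 0 0;0 0 0 0 0 0;0 0 0 0 0 0;0 0 0 0 0 0;0 0 0 0 0 0;0 0 0 0 0 0;0 0 0 0 0 0'; python3 -c "
from rig import bot, snapshot
print(bot.close_job())"
```

```text
time: 15.8
eef_pos: [507.8, 133.7, 181.8]
tool_rot: [-180.0, -0.0, 14.0]
contact_force: [0.2, -0.2, 3.9]
grip_width: 0.191
grasp_force: 45.0
the job is handed in; nothing more can be done
None
```

The job is handed in at 15.8 s, with the long rod gripped upright in the eye and the vent held about 10 mm open (estimated from tool height and force) for over 3 s; no verdict was returned.

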